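# Sort left-hand and right-hand hinge arms into the trays with the matching samples

## Task

Sort the four loose L-shaped hinge arms by their handedness: the two left-hand ones into the tray whose fixed sample at the far end is a left-hand arm, the two right-hand ones into the tray with the right-hand sample. Put one arm in each compartment, lying flat on its base on the compartment's floor. The T-shaped piece and the equal-legged corner piece belong to another job: leave them lying where they are.

Things in the scene. Friction and masses are not known exactly. Their poses are not given: they have to be found in the camera images.
- left_arm_1: aluminium L, left-hand: seen along the long leg towards the short one, that turns left. All mm. Origin: underside, mid long leg; long leg along x, 74x16x5; short leg at x = +29, 16 wide, to +y, ends 43 off the centre line in a pivot barrel, 14 across, 16 high. Grip the rib on the long leg: 10 thick across y, x = -29 to +21, top at z = 24. 60 g, lies flat
- left_arm_2: aluminium L, left-hand: seen along the long leg towards the short one, that turns left. All mm. Origin: underside, mid long leg; long leg along x, 74x16x5; short leg at x = +29, 16 wide, to +y, ends 43 off the centre line in a pivot barrel, 14 across, 16 high. Grip the rib on the long leg: 10 thick across y, x = -29 to +21, top at z = 24. 60 g, lies flat
- right_arm_1: aluminium L, right-hand: seen along the long leg towards the short one, that turns right. All mm. Origin: underside, mid long leg; long leg along x, 74x16x5; short leg at x = +29, 16 wide, to -y, ends 43 off the centre line in a pivot barrel, 14 across, 16 high. Grip the rib on the long leg: 10 thick across y, x = -29 to +21, top at z = 24. 60 g, lies flat
- right_arm_2: aluminium L, right-hand: seen along the long leg towards the short one, that turns right. All mm. Origin: underside, mid long leg; long leg along x, 74x16x5; short leg at x = +29, 16 wide, to -y, ends 43 off the centre line in a pivot barrel, 14 across, 16 high. Grip the rib on the long leg: 10 thick across y, x = -29 to +21, top at z = 24. 60 g, lies flat
- tray_left: fixed tray, mm: 211 along x (away from robot) x156, sloping walls 33 high. Origin: centre, bench level. Black floor at z = 11; a white 6 wide bar at x = 0, top z = 19, parts it into two compartments, centres x = -46, +46, each 84 (x) x110 flat. Block at x = 105 to 163 bears the screwed-down sample, top z = 36: left-hand arm, long leg across, short leg at its left end pointing at robot
- tray_right: fixed tray, mm: 211 along x (away from robot) x156, sloping walls 33 high. Origin: centre, bench level. Black floor at z = 11; a white 6 wide bar at x = 0, top z = 19, parts it into two compartments, centres x = -46, +46, each 84 (x) x110 flat. Block at x = 105 to 163 bears the screwed-down sample, top z = 36: right-hand arm, long leg across, short leg at its right end pointing at robot
- tee_piece: look-alike, to be left alone: the same 74 mm aluminium leg and rib, but the short leg with the barrel stands off its middle (x = 0, to +y, out to 43 mm), so that it is a T and neither left nor right. Origin: underside, middle of the long leg
- corner_piece: look-alike, to be left alone: aluminium corner piece with two equal legs along its +x and +y, 48 mm from the corner's centre to each end, 16 mm wide, a 10 mm thick rib 24 mm high on both, no barrel. Origin: underside, where the legs' centre lines cross

How it is judged:
By the outcome, as a careful person would: the job done as asked, in the order asked, and still so for the second after the job is handed in, with the robot touching nothing.
It also fails if it takes over 88 s, if anything falls off the work surface, if the arm or the gripper's body presses on something with over 40 N, if the wrist force passes 120 N, or if a joint passes its speed limit or range.

## Robot

A 7-joint arm with a two-finger parallel gripper is mounted at the origin on a cart in front of the work surface, level with it; the furniture and walls round the work are solid. World frame = base frame: x ahead of the robot, y to its left, z up, the work surface at z = 0. Lengths are in mm, angles in rad, forces in N, time in s.
With the tool pointing down it reaches from about 400 to 875 mm from the base axis. Payload 4.4 kg.
Tool frame: the origin (TCP) lies at the very end of the fingers, on their centre line; the grasp point (between the pads) lies 19 mm behind it (ctrl.pinch_z is the distance from the TCP to the grasp point, in mm); z points along the fingers, y is the line along which they close (so a half turn about z gives the same grasp; the last joint's range is limited). The gripper opens to 85 mm and grips with 20 to 120 N. Pads are 22 mm wide; open, the fingers measure 114 mm over their backs; the gripper's body (76 mm by 85 mm) begins 54 mm behind the grasp point. The pads swing forward as they close: fully open they stand 13 mm farther back than shut.
Start: joints at [-1.337, 0.628, 0.038, 1.517, -0.027, 0.996, -0.02], TCP at [191.94, 621.029, 231.313] pointing down, gripper open.
Joint ranges: [-3.06, 3.06], [-0.37, 2.12], [-1.25, 1.32], [0.18, 2.47], [-1.1, 4.24], [0.23, 1.98], [-2.94, 2.94]. Speed limits (rad/s): [2.57, 2.57, 3.14, 3.14, 3.14, 3.14, 3.14].

## Interface

Orientations are given as a unit quaternion [w, x, y, z].
In Python, from station import ctrl gives the robot as it stands.
- The arm moves only by the shell command python3 -m pendant 'ROWS' [FORCE]. ROWS is a JSON list of rows, 1 to 5 of them, each an object with the fields jaw (the opening from 0.0 (shut) to 1.0 (fully open)), sx, sy, sz (the shift in parts of the range, where 1.0 means 600 mm), ax, ay, az (a rotation vector in normalised numbers (1 is 180 degrees)); a field left out counts as zero (the opening has to be given); each row is the pose to reach, as a shift and turn from the pose commanded when the command began, along the tool's axes at that moment; what a row does not reach only later rows make up. A row lasts 1/8 s, in which the tool goes at most 62.5 mm and 0.188 rad, less where a joint would pass 70% of its speed; a pose out of reach is approached as far as the arm can. The fingers move at their own pace and stop on an object; FORCE is the grip in N (left out, the last holds). Time passes only in rows, so rows that do not move let the fingers close. It prints the time, the measured TCP pose, the force, the opening and the grip force at its end. Input that does not fit is refused with a message, and nothing moves.
- ctrl.sense(): the state, without advancing time (a new reading comes with each control period).
- ctrl.capture(name): name is "side" or "top"; returns the picture (400x640x3 uint8, red, green, blue); there is no depth.
- ctrl.camera_info(name): a dict with "fx", "fy", "cx", "cy" (pixels), "extrinsics" (4x4, takes a point from camera to world coordinates). Camera axes: x right, y up, looking along -z (the intrinsics and any distortion apply to the point x, -y, -z); pixel columns grow to the right and rows downward; lengths in mm; the calibration is good to about 2 mm. A picture is of the moment at which its call begins. camera_info takes no time and is no camera call.
- ctrl.close_job(): hands the job in; it is judged then, once.
The state is a dict: "clock": time; "joints": joint angles; "qvel": joint speeds; "effort": joint torques, N m; "position": TCP position; "tool_rot": TCP orientation; "wrist_force": force on the tool from outside, world axes, zero at the start; "moment": the same for the moment, N m; "grip_width": opening from 0.0 (shut) to 1.0 (fully open); "grasp_force": force on a finger pad.
Only numpy, scipy, OpenCV 4.12 (cv2) and the standard library are available. Lean on these libraries where they do the work, as an engineer would, in place of code of your own. Each camera call takes 0.05 s, during which the arm holds its last target. There are 200 camera calls.

## Working session

There is one attempt and no reset: what is moved stays moved. The work goes in short steps, Python scripts to look and compute and a shell command to move; the robot and the scene stay as the last step left them, time stands still between calls to the robot, and variables do not carry over. Pictures are saved under pics/ and viewed, at most 14 in all, crops included, and the job is handed in when it is done.

```bash
mkdir -p pics; ls; python3 - <<'E'
from station import ctrl
import cv2
for n in("top","side"):
    im=ctrl.capture(n); cv2.imwrite(f"pics/{n}0.png",im[:,:,::-1]); i=ctrl.camera_info(n); print({k:(v if not hasattr(v,'round') else v.round(3) if k=='extrinsics' else v) for k,v in i.items()})
print(ctrl.sense(),ctrl.pinch_z)
E
```

```text
pics
{'fx': 422.41937813886585, 'fy': 422.41937813886585, 'cx': 322.4196556957442, 'cy': 200.7330197576021, 'extrinsics': array([[-5.000000e-03,  9.970000e-01, -8.000000e-02,  4.279510e+02],
       [-1.000000e+00, -7.000000e-03, -2.200000e-02,  5.564900e+01],
       [-2.200000e-02,  8.000000e-02,  9.970000e-01,  1.079644e+03],
       [ 0.000000e+00,  0.000000e+00,  0.000000e+00,  1.000000e+00]])}
{'fx': 480.73054406009106, 'fy': 480.73054406009106, 'cx': 318.16502672533545, 'cy': 200.70404358944884, 'extrinsics': array([[-9.530000e-01,  1.190000e-01, -2.780000e-01,  9.920000e+01],
       [-3.020000e-01, -3.870000e-01,  8.710000e-01,  1.301921e+03],
       [-4.000000e-03,  9.140000e-01,  4.050000e-01,  6.268490e+02],
       [ 0.000000e+00,  0.000000e+00,  0.000000e+00,  1.000000e+00]])}
{'clock': 0.1, 'joints': array([-1.33675828,  0.62921511,  0.03843048,  1.51826614, -0.02702163,
        0.99635204, -0.02000995]), 'qvel': array([ 0.00076484, -0.0025153 , -0.00132551, -0.00226885,  0.00143507,
        0.00133351,  0.00072658]), 'effort': array([ 3.04315668e-03, -5.64530182e+01,  1.23056743e+00, -1.93969059e+01,
        1.13409743e-02,  5.53272359e-03,  5.42880386e-06]), 'position': array([191.77484875, 620.46495025, 230.50636823]), 'tool_rot': array([-1.34050586e-04,  1.49363012e-01,  9.88782053e-01, -8.51342147e-04]), 'wrist_force': array([ 0.41783596,  0.4742644 , -1.45379305]), 'moment': array([-0.0374718 ,  0.00869846, -0.03467632]), 'grasp_force': 0.0, 'grip_width': 1.002813575485893} 18.700000000000003
```

View pics/top0.png

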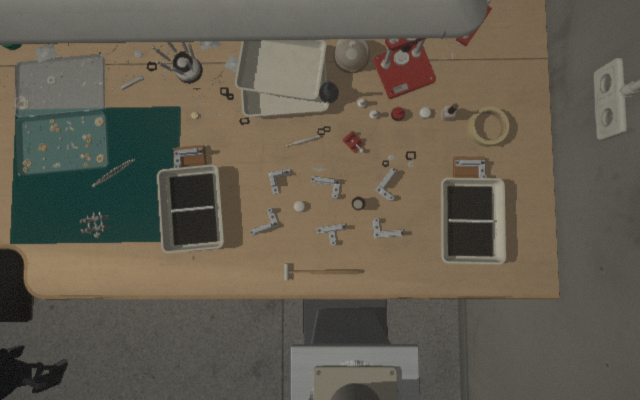

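View pics/side0.png

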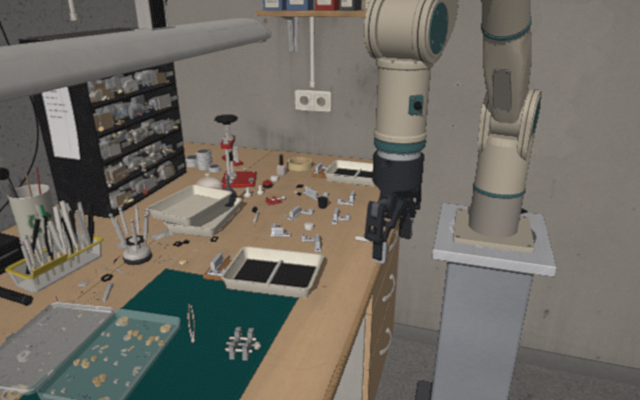

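```bash
cat > h.py <<'E'
import numpy as np,cv2
from station import ctrl
def ray(n,u,v):
    i=ctrl.camera_info(n);E=np.array(i["extrinsics"]);d=np.array([(u-i["cx"])/i["fx"],-(v-i["cy"])/i["fy"],-1.])
    return E[:3,3],E[:3,:3]@d
def onz(n,u,v,z):
    o,d=ray(n,u,v);return o+d*(z-o[2])/d[2]
def tri(a,b):
    o1,d1=ray("top",*a);o2,d2=ray("side",*b)
    s=np.linalg.lstsq(np.c_[d1,-d2],o2-o1,rcond=None)[0];p,q=o1+s[0]*d1,o2+s[1]*d2
    return (p+q)/2,np.linalg.norm(p-q)
E
python3 - <<'E'
from h import *
im=cv2.imread("pics/top0.png")
c=cv2.resize(im[155:255,240:420],None,fx=4.4,fy=4.4,interpolation=cv2.INTER_CUBIC);cv2.imwrite("pics/c0.png",c)
hsv=cv2.cvtColor(im,cv2.COLOR_BGR2HSV)
m=((hsv[...,1]<70)&(hsv[...,2]>75)).astype(np.uint8)
n,l,st,ce=cv2.connectedComponentsWithStats(m,connectivity=8)
for k in range(1,n):
    x,y,w,h,a=st[k]
    if a>60 and 240<ce[k][0]<420 and 150<ce[k][1]<260:
        print(ce[k].round(1),st[k][:5],onz("top",*ce[k],8).round(0))
# trays: black floors
b=(im.max(2)<60).astype(np.uint8)
n,l,st,ce=cv2.connectedComponentsWithStats(b)
for k in range(1,n):
    if st[k][4]>500 and 150<ce[k][1]<270:
        ct=np.argwhere(l==k)[:,::-1].astype(np.float32);r=cv2.minAreaRect(ct);print("floor",ce[k].round(1),st[k],r,onz("top",*ce[k],11).round(1))
print(tri((475,15),(262,30)))
E
```

```text
[385.9 185.1] [375 167  22  34 313] [552. -83.   8.]
[277.  178.7] [268 168  23  27 271] [571. 195.   8.]
[328.  184.2] [311 176  30  23 304] [556.  65.   8.]
[299.1 206. ] [294 201  12  11 110] [501. 139.   8.]
[357.4 203.9] [353 200  10   9  70] [505. -10.   8.]
[266.1 223.3] [250 207  29  29 303] [457. 222.   8.]
[384.1 230.5] [372 217  32  22 317] [437. -76.   8.]
[330.8 231.4] [316 223  30  23 301] [436.  58.   8.]
floor [101.1 184.5] [   11   107   169   136 12645] ((94.9874038696289, 174.79486083984375), (132.9966278076172, 170.34783935546875), 88.97696685791016) [559.3 648.9  11. ]
floor [192.8 209. ] [ 169  174   48   71 2742] ((192.80288696289062, 209.0886993408203), (67.8880844116211, 43.325748443603516), 85.76361083984375) [494.6 409.8  11. ]
floor [469.4 202.4] [ 447  186   45   33 1412] ((469.0, 202.0), (32.0, 44.0), 90.0) [ 506.5 -291.3   11. ]
floor [469.6 238.8] [ 448  222   45   34 1443] ((470.0, 238.5), (33.0, 44.0), 90.0) [ 415.4 -288.8   11. ]
(array([ 736.43992934, -145.47970032,  507.60159528]), np.float64(7.666962237298647))
```

View pics/c0.png

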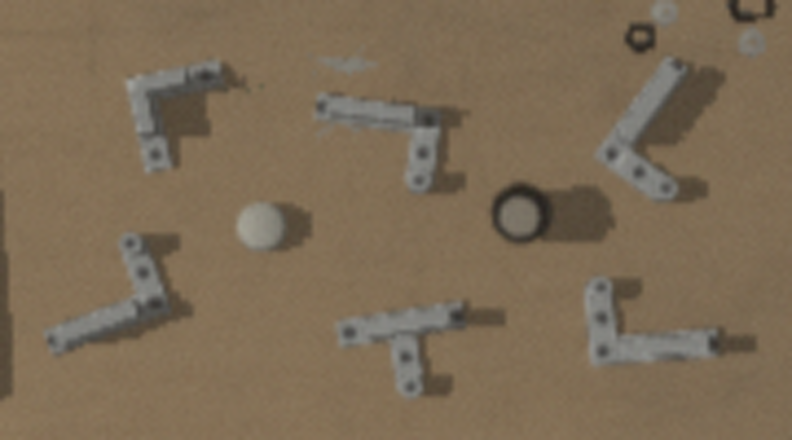

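The crop shows the six pieces; from it, in the crop's pixels:

| Piece | Type | Position or leg pixels |
|---|---|---|
| A | corner piece | around (165,110) |
| B | right-hand arm | tail (321,105), elbow (430,118) |
| C | left-hand arm | (678,65) to (612,153) |
| D | left-hand arm | (55,342) to (155,303) |
| E | tee | around (405,340) |
| F | right-hand arm | (715,343) to (600,350) |

The left tray's sample at (188,155) in the full picture has its short leg at the left end. That tray is tray_left.

```bash
cat >> h.py <<'E'
from scipy.spatial.transform import Rotation as R
def rot(q): return R.from_quat([q[1],q[2],q[3],q[0]])
def des(phi):  # tool down, y axis at world angle phi (deg)
    p=np.radians(phi);y=np.array([np.cos(p),np.sin(p),0]);z=np.array([0,0,-1.]);return R.from_matrix(np.c_[np.cross(y,z),y,z])
def go(x,y,z,phi):
    s=ctrl.sense();r=rot(s["tool_rot"])
    d=r.inv().apply(np.array([x,y,z])-s["position"])
    vs=[(r.inv()*des(phi+k)).as_rotvec() for k in(0,180)];v=min(vs,key=np.linalg.norm)
    print("t",round(s["clock"],2),"pos",s["position"].round(1),"w",round(float(s["grip_width"]),2),"shift",d.round(1),"rot",v.round(3),"q7",s["joints"][6].round(2))
E
python3 - <<'E'
from h import *
P={'B':((321,105),(430,118),-1),'C':((678,65),(612,153),1),'D':((55,342),(155,303),1),'F':((715,343),(600,350),-1)}
for k,(t,e,s) in P.items():
    f=lambda p:onz("top",240+(p[0]+.5)/4.4-.5,155+(p[1]+.5)/4.4-.5,5)[:2]
    t,e=f(t),f(e);d=(e-t)/np.linalg.norm(e-t);a=np.degrees(np.arctan2(d[1],d[0]))
    g=(t+e)/2-2*d   # rib middle (x=-4; hole mid x=-2)
    print(k,"len",np.linalg.norm(e-t).round(1),"grasp",g.round(1),"ang",a.round(1),"phi",round(a+s*90,1))
go(457,222,130,21)
E
```

```text
B len 64.0 grasp [567.5  74.3] ang -97.3 phi -187.3
C len 64.4 grasp [569.  -85.5] ang 142.6 phi 232.6
D len 62.1 grasp [444.7 231.4] ang -69.0 phi 21.0
F len 66.0 grasp [430. -91.] ang 93.2 phi 3.2
t 0.1 pos [191.8 620.5 230.5] w 1.0 shift [-371.1 -302.2  101. ] rot [-0.002  0.001  0.904] q7 -0.02
```

The rows are not in the units I measure in: shifts go in shares of 600 mm and turns go in shares of 180 degrees. I convert before sending: -345 mm / 600 = -0.575, -230 mm / 600 = -0.3833, 0.9 rad / 3.1416 = 0.2865.

```bash
A='';python3 -m pendant '[{"jaw": 0.5, "sx": -0.1167, "sy": -0.1, "sz": 0.0167, "az": 0.0573}, {"jaw": 0.5, "sx": -0.2333, "sy": -0.2, "sz": 0.0333, "az": 0.1146}, {"jaw": 0.5, "sx": -0.35, "sy": -0.2833, "sz": 0.0667, "az": 0.1719}, {"jaw": 0.5, "sx": -0.4667, "sy": -0.3833, "sz": 0.1167, "az": 0.2292}, {"jaw": 0.5, "sx": -0.575, "sy": -0.475, "sz": 0.1667, "az": 0.2865}]' 40; python3 -c "from h import *;go(444.7,231.4,100,21)"
```

```text
clock: 0.72
position: [360.9, 363.6, 173.0]
tool_rot: [0.0, 0.567, 0.824, 0.0]
wrist_force: [1.1, -0.1, -0.7]
grip_width: 0.502
grasp_force: 0.0
t 0.72 pos [360.9 363.6 173. ] w 0.5 shift [-153.4   31.    73. ] rot [ 0.001 -0.    -0.001] q7 -0.26
```

Scaled: -150 mm / 600 = -0.25, -100 mm / 600 = -0.1667.

```bash
python3 -m pendant '[{"jaw": 0.5, "sx": -0.0833, "sy": 0.0167, "sz": 0.0333}, {"jaw": 0.5, "sx": -0.1667, "sy": 0.0333, "sz": 0.075}, {"jaw": 0.5, "sx": -0.25, "sy": 0.05, "sz": 0.1167}, {"jaw": 0.5, "sx": -0.25, "sy": 0.05, "sz": 0.1167}, {"jaw": 0.5, "sx": -0.25, "sy": 0.05, "sz": 0.1167}]' >/dev/null; python3 -c "
from h import *;go(444.7,231.4,9,21)
cv2.imwrite('pics/s1.png',cv2.resize(ctrl.capture('side')[180:280,230:430,::-1],None,fx=4,fy=4))"
```

```text
t 1.35 pos [442.  236.6 103.1] w 0.5 shift [-5.9  0.7 94.1] rot [-0.001 -0.001  0.004] q7 0.06
```

View pics/s1.png

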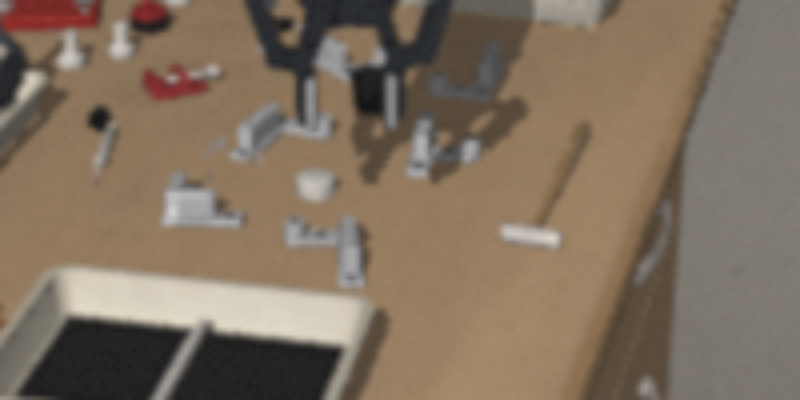

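The picture shows the open fingers, tips at (310,125) and (393,125), high above arm D at (345,250). It fits the estimate, so I'm going down.

Scaled: 94 mm / 600 = 0.1567, 85 mm / 600 = 0.1417.

```bash
python3 -m pendant '[{"jaw": 0.5, "sx": -0.01, "sy": 0.0017, "sz": 0.0583}, {"jaw": 0.5, "sx": -0.01, "sy": 0.0017, "sz": 0.1083}, {"jaw": 0.5, "sx": -0.01, "sy": 0.0017, "sz": 0.1417}, {"jaw": 0.5, "sx": -0.01, "sy": 0.0017, "sz": 0.1567}, {"jaw": 0.5, "sx": -0.01, "sy": 0.0017, "sz": 0.1567}]'; python3 -m pendant '[{"jaw": 0}, {"jaw": 0}, {"jaw": 0}, {"jaw": 0}]' 40;python3 -c "from h import *;go(444.7,231.4,9,21)"
```

```text
clock: 2.02
position: [445.0, 232.0, 9.4]
tool_rot: [-0.0, 0.564, 0.826, 0.0]
wrist_force: [0.3, -0.1, 0.3]
grip_width: 0.503
grasp_force: 0.0
clock: 2.52
position: [445.9, 231.4, 10.2]
tool_rot: [0.0, 0.565, 0.825, 0.001]
wrist_force: [-0.8, 0.0, 5.3]
grip_width: 0.107
grasp_force: 40.5
t 2.52 pos [445.9 231.4  10.2] w 0.11 shift [ 0.4 -1.1  1.2] rot [ 0.001 -0.001  0.004] q7 0.11
```

Scaled: -110 mm / 600 = -0.1833, -80 mm / 600 = -0.1333.

```bash
python3 -m pendant '[{"jaw": 0, "sz": -0.0667}, {"jaw": 0, "sz": -0.1333}, {"jaw": 0, "sz": -0.1833}, {"jaw": 0, "sz": -0.1833}, {"jaw": 0, "sz": -0.1833}]'; python3 -c "from h import *;go(527.5,416.2,120,4.2)"
```

```text
clock: 3.15
position: [444.9, 230.9, 118.8]
tool_rot: [-0.0, 0.564, 0.825, -0.0]
wrist_force: [-0.4, 0.0, -1.3]
grip_width: 0.103
grasp_force: 39.7
t 3.15 pos [444.9 230.9 118.8] w 0.1 shift [142.7 144.2  -1.3] rot [-0.001  0.     0.298] q7 0.07
```

Scaled: 144 mm / 600 = 0.24, 143 mm / 600 = 0.2383, 0.298 rad / 3.1416 = 0.0949.

```bash
python3 -m pendant '[{"jaw": 0, "sx": 0.06, "sy": 0.06, "az": 0.0255}, {"jaw": 0, "sx": 0.1183, "sy": 0.12, "az": 0.0477}, {"jaw": 0, "sx": 0.1783, "sy": 0.18, "az": 0.0732}, {"jaw": 0, "sx": 0.2383, "sy": 0.24, "az": 0.0949}, {"jaw": 0, "sx": 0.2383, "sy": 0.24, "az": 0.0949}]' >/dev/null;python3 -m pendant '[{"jaw": 0}, {"jaw": 0}]'; python3 -c "
from h import *;go(527.5,416.2,23,4.2)
im=ctrl.capture('top')[:,:,::-1];cv2.imwrite('pics/t2.png',cv2.resize(im[130:270,130:290],None,fx=4,fy=4))"
```

```text
clock: 4.03
position: [527.5, 414.4, 118.5]
tool_rot: [0.0, 0.681, 0.732, -0.001]
wrist_force: [0.1, 0.3, -1.2]
grip_width: 0.104
grasp_force: 39.6
t 4.03 pos [527.5 414.4 118.5] w 0.1 shift [ 1.9  0.3 95.5] rot [-0.002  0.002 -0.002] q7 -0.36
```

View pics/t2.png

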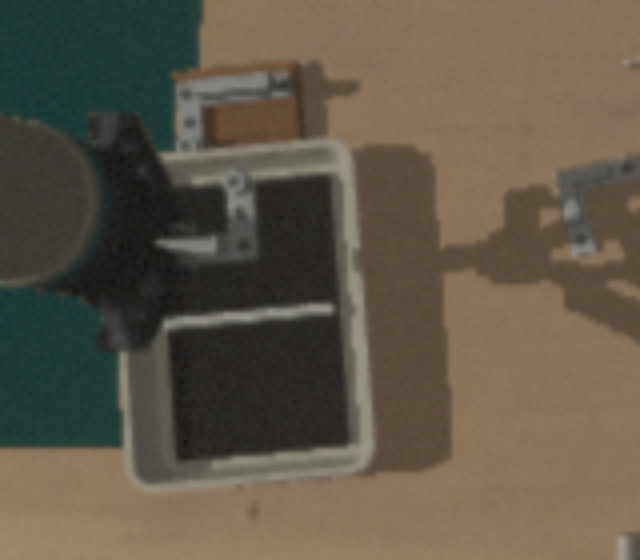

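Arm D hangs at about (215,230), shifted left by parallax, over the far compartment. It is square to the bar, so I'm lowering it.

Scaled: 96 mm / 600 = 0.16, 85 mm / 600 = 0.1417.

```bash
python3 -m pendant '[{"jaw": 0, "sx": 0.0033, "sz": 0.0583}, {"jaw": 0, "sx": 0.0033, "sz": 0.1083}, {"jaw": 0, "sx": 0.0033, "sz": 0.1417}, {"jaw": 0, "sx": 0.0033, "sz": 0.16}, {"jaw": 0, "sx": 0.0033, "sz": 0.16}]';python3 -m pendant '[{"jaw": 0, "sz": 0.0017}, {"jaw": 0.3, "sz": 0.0017}, {"jaw": 0.3, "sz": 0.0017}, {"jaw": 0.3, "sz": 0.0017}]'; python3 -m pendant '[{"jaw": 0.3, "sz": -0.0333}, {"jaw": 0.3, "sz": -0.1}, {"jaw": 0.3, "sz": -0.1833}, {"jaw": 0.3, "sz": -0.1833}]'; python3 -c "
from h import *;go(569,-85.5,125,52.6)"
```

```text
clock: 4.7
position: [527.7, 418.1, 23.1]
tool_rot: [-0.0, 0.681, 0.732, -0.0]
wrist_force: [-0.3, -0.4, -0.8]
grip_width: 0.105
grasp_force: 39.6
clock: 5.2
position: [527.8, 418.6, 22.7]
tool_rot: [0.0, 0.681, 0.732, 0.0]
wrist_force: [-0.2, 0.6, 0.1]
grip_width: 0.301
grasp_force: 0.0
clock: 5.7
position: [531.0, 420.3, 138.6]
tool_rot: [0.001, 0.681, 0.732, 0.005]
wrist_force: [-0.3, 0.0, -0.4]
grip_width: 0.302
grasp_force: 0.0
t 5.7 pos [531.  420.3 138.6] w 0.3 shift [-507.3    1.    10.7] rot [ 0.011 -0.002 -0.845] q7 -0.37
```

Scaled: -290 mm / 600 = -0.4833, -230 mm / 600 = -0.3833, -0.845 rad / 3.1416 = -0.269.

```bash
python3 -m pendant '[{"jaw": 0.5, "sx": -0.0833, "az": -0.0509}, {"jaw": 0.5, "sx": -0.1833, "az": -0.105}, {"jaw": 0.5, "sx": -0.2833, "az": -0.1592}, {"jaw": 0.5, "sx": -0.3833, "sz": 0.0083, "az": -0.2133}, {"jaw": 0.5, "sx": -0.4833, "sz": 0.0167, "az": -0.269}]';  python3 -c "
from h import *;go(569,-85.5,110,52.6)"
```

```text
clock: 6.32
position: [548.8, 127.3, 122.6]
tool_rot: [0.0, 0.318, 0.948, 0.0]
wrist_force: [1.0, -0.5, -0.3]
grip_width: 0.497
grasp_force: 0.0
t 6.33 pos [548.8 127.3 122.6] w 0.5 shift [-144.4 -157.6   12.7] rot [0.    0.001 0.006] q7 0.71
```

Scaled: -157 mm / 600 = -0.2617, -144 mm / 600 = -0.24.

```bash
python3 -m pendant '[{"jaw": 0.5, "sx": -0.06, "sy": -0.065}, {"jaw": 0.5, "sx": -0.12, "sy": -0.13, "sz": 0.0083}, {"jaw": 0.5, "sx": -0.18, "sy": -0.195, "sz": 0.0167}, {"jaw": 0.5, "sx": -0.24, "sy": -0.2617, "sz": 0.02}, {"jaw": 0.5, "sx": -0.24, "sy": -0.2617, "sz": 0.02}]'; python3 -m pendant '[{"jaw": 0.5}]' >/dev/null; python3 -c "
from h import *;go(569,-85.5,11,52.6)
im=ctrl.capture('top')[:,:,::-1];cv2.imwrite('pics/t3.png',cv2.resize(im[140:250,150:420],None,fx=2.9,fy=2.9))"
```

```text
clock: 6.95
position: [567.2, -90.0, 110.4]
tool_rot: [0.001, 0.325, 0.946, -0.002]
wrist_force: [-0.3, 0.8, 0.2]
grip_width: 0.499
grasp_force: 0.0
t 7.08 pos [567.6 -82.5 110.4] w 0.5 shift [-3.  -1.6 99.4] rot [ 0.    -0.001 -0.   ] q7 1.04
```

View pics/t3.png

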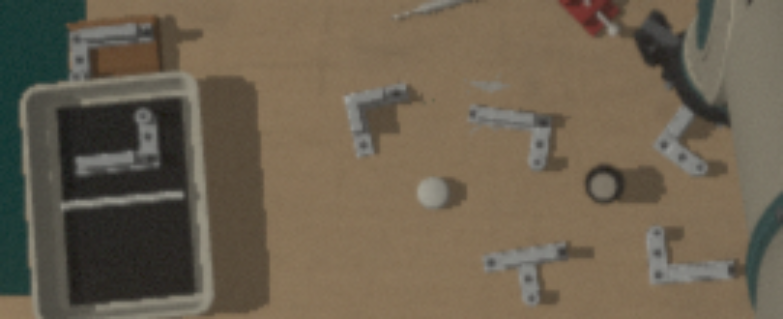

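D lies flat in the far compartment at about (120,150), clear of the bar and walls. Now I'm gripping C.

Scaled: 99 mm / 600 = 0.165, 90 mm / 600 = 0.15.

```bash
python3 -m pendant '[{"jaw": 0.5, "sx": -0.005, "sy": -0.0025, "sz": 0.0583}, {"jaw": 0.5, "sx": -0.005, "sy": -0.0025, "sz": 0.1167}, {"jaw": 0.5, "sx": -0.005, "sy": -0.0025, "sz": 0.15}, {"jaw": 0.5, "sx": -0.005, "sy": -0.0025, "sz": 0.165}, {"jaw": 0.5, "sx": -0.005, "sy": -0.0025, "sz": 0.165}]'; python3 -m pendant '[{"jaw": 0}, {"jaw": 0}, {"jaw": 0}, {"jaw": 0}]' 40;python3 -m pendant '[{"jaw": 0, "sz": -0.0667}, {"jaw": 0, "sz": -0.1333}, {"jaw": 0, "sz": -0.1833}, {"jaw": 0, "sz": -0.1833}, {"jaw": 0, "sz": -0.1833}]'; python3 -c "from h import *;go(461.7,403.4,120,4.2)"
```

```text
clock: 7.75
position: [569.2, -84.7, 11.2]
tool_rot: [-0.0, 0.32, 0.947, 0.0]
wrist_force: [0.1, -0.1, 0.1]
grip_width: 0.501
grasp_force: 0.0
clock: 8.25
position: [570.1, -86.0, 12.4]
tool_rot: [0.001, 0.321, 0.947, 0.0]
wrist_force: [-1.1, 0.6, 6.0]
grip_width: 0.096
grasp_force: 41.4
clock: 8.88
position: [568.6, -85.9, 120.8]
tool_rot: [-0.001, 0.321, 0.947, -0.0]
wrist_force: [-0.7, -0.5, -0.8]
grip_width: 0.1
grasp_force: 40.5
t 8.88 pos [568.6 -85.9 120.8] w 0.1 shift [382.2 323.7   1. ] rot [-0.001 -0.001  0.845] q7 1.04
```

Scaled: 205 mm / 600 = 0.3417, 174 mm / 600 = 0.29, 0.845 rad / 3.1416 = 0.269.

```bash
python3 -m pendant '[{"jaw": 0, "sx": 0.0667, "sy": 0.0567, "az": 0.0509}, {"jaw": 0, "sx": 0.1333, "sy": 0.1133, "az": 0.105}, {"jaw": 0, "sx": 0.2, "sy": 0.17, "az": 0.1592}, {"jaw": 0, "sx": 0.2667, "sy": 0.2267, "az": 0.2133}, {"jaw": 0, "sx": 0.3417, "sy": 0.29, "az": 0.269}]' >/dev/null;  python3 -c "
from h import *;go(461.7,403.4,120,4.2)"
```

```text
t 9.5 pos [511.  177.4 119.9] w 0.11 shift [228.8 -34.3  -0.4] rot [-0.002  0.002 -0.007] q7 0.0
```

Scaled: 228 mm / 600 = 0.38, 200 mm / 600 = 0.3333.

```bash
python3 -m pendant '[{"jaw": 0, "sx": 0.0833, "sy": -0.0133}, {"jaw": 0, "sx": 0.1667, "sy": -0.0267}, {"jaw": 0, "sx": 0.25, "sy": -0.04}, {"jaw": 0, "sx": 0.3333, "sy": -0.0533}, {"jaw": 0, "sx": 0.38, "sy": -0.0567}]' >/dev/null; python3 -m pendant '[{"jaw": 0}, {"jaw": 0}]' >/dev/null; python3 -c "
from h import *;go(461.7,403.4,24.5,4.2)"
```

```text
t 10.38 pos [461.5 399.7 120.2] w 0.1 shift [ 3.9  0.6 95.6] rot [-0.001  0.003 -0.001] q7 -0.36
```

Scaled: 95 mm / 600 = 0.1583, 85 mm / 600 = 0.1417.

```bash
python3 -m pendant '[{"jaw": 0, "sx": 0.0067, "sz": 0.0583}, {"jaw": 0, "sx": 0.0067, "sz": 0.1083}, {"jaw": 0, "sx": 0.0067, "sz": 0.1417}, {"jaw": 0, "sx": 0.0067, "sz": 0.1583}, {"jaw": 0, "sx": 0.0067, "sz": 0.1583}]';python3 -m pendant '[{"jaw": 0, "sz": 0.0017}, {"jaw": 0.3, "sz": 0.0017}, {"jaw": 0.3, "sz": 0.0017}, {"jaw": 0.3, "sz": 0.0017}]'; python3 -m pendant '[{"jaw": 0.3, "sz": -0.0333}, {"jaw": 0.3, "sz": -0.1}, {"jaw": 0.3, "sz": -0.1833}, {"jaw": 0.3, "sz": -0.1833}]'; python3 -c "
from h import *;go(567.5,74.3,125,-7.3)"
```

```text
clock: 11.0
position: [461.5, 405.0, 26.0]
tool_rot: [0.0, 0.681, 0.732, -0.0]
wrist_force: [0.0, -0.9, -1.1]
grip_width: 0.104
grasp_force: 40.5
clock: 11.5
position: [461.4, 405.9, 25.7]
tool_rot: [0.0, 0.681, 0.732, 0.0]
wrist_force: [0.4, 0.6, 0.1]
grip_width: 0.305
grasp_force: 0.0
clock: 12.0
position: [464.2, 407.5, 140.9]
tool_rot: [0.001, 0.681, 0.732, 0.005]
wrist_force: [1.4, -0.2, -0.1]
grip_width: 0.303
grasp_force: 0.0
t 12.0 pos [464.2 407.5 140.9] w 0.3 shift [-339.9   78.7   14.5] rot [ 0.007 -0.007  0.2  ] q7 -0.37
```

Dropped about 2 mm. Next is B.

Scaled: -270 mm / 600 = -0.45, -215 mm / 600 = -0.3583, 0.2 rad / 3.1416 = 0.0637.

```bash
python3 -m pendant '[{"jaw": 0.5, "sx": -0.0833, "sy": 0.02, "az": 0.0127}, {"jaw": 0.5, "sx": -0.175, "sy": 0.0417, "az": 0.0255}, {"jaw": 0.5, "sx": -0.2667, "sy": 0.0633, "az": 0.0382}, {"jaw": 0.5, "sx": -0.3583, "sy": 0.0833, "sz": 0.0083, "az": 0.0509}, {"jaw": 0.5, "sx": -0.45, "sy": 0.1033, "sz": 0.0167, "az": 0.0637}]' >/dev/null; python3 -m pendant '[{"jaw": 0.5, "sx": -0.0583, "sy": 0.0133}, {"jaw": 0.5, "sx": -0.1167, "sy": 0.0267}, {"jaw": 0.5, "sx": -0.1167, "sy": 0.0267}, {"jaw": 0.5, "sx": -0.1167, "sy": 0.0267}, {"jaw": 0.5, "sx": -0.1167, "sy": 0.0267}]' >/dev/null; python3 -c "
from h import *;go(567.5,74.3,11,-7.3)
im=ctrl.capture('top')[:,:,::-1];cv2.imwrite('pics/t4.png',cv2.resize(im[140:270,130:420],None,fx=2.7,fy=2.7))"
```

```text
t 13.25 pos [549.6  71.1 125.3] w 0.5 shift [  5.3  17.4 114.3] rot [-0.    -0.001  0.003] q7 0.05
```

View pics/t4.png

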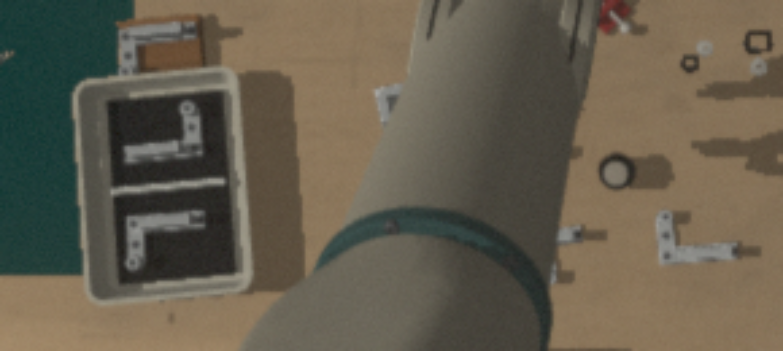

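Both left-hand arms lie flat in tray_left, D at about (165,135) and C at about (160,240). I'm gripping B.

Scaled: 114 mm / 600 = 0.19, 95 mm / 600 = 0.1583.

```bash
python3 -m pendant '[{"jaw": 0.5, "sx": 0.0083, "sy": 0.0283, "sz": 0.0333}, {"jaw": 0.5, "sx": 0.0083, "sy": 0.0283, "sz": 0.1}, {"jaw": 0.5, "sx": 0.0083, "sy": 0.0283, "sz": 0.1583}, {"jaw": 0.5, "sx": 0.0083, "sy": 0.0283, "sz": 0.19}, {"jaw": 0.5, "sx": 0.0083, "sy": 0.0283, "sz": 0.19}]'; python3 -m pendant '[{"jaw": 0}, {"jaw": 0}, {"jaw": 0}, {"jaw": 0}]' 40;python3 -m pendant '[{"jaw": 0, "sz": -0.0667}, {"jaw": 0, "sz": -0.1333}, {"jaw": 0, "sz": -0.1833}, {"jaw": 0, "sz": -0.1833}, {"jaw": 0, "sz": -0.1833}]'; python3 -c "from h import *;go(428,-285,120,-1.6)"
```

```text
clock: 13.92
position: [566.5, 72.6, 10.3]
tool_rot: [-0.001, 0.75, 0.661, -0.001]
wrist_force: [1.2, -1.0, 0.2]
grip_width: 0.501
grasp_force: 0.0
clock: 14.42
position: [568.4, 72.4, 12.7]
tool_rot: [0.001, 0.751, 0.661, 0.001]
wrist_force: [-0.4, 0.5, 6.4]
grip_width: 0.101
grasp_force: 41.4
clock: 15.05
position: [566.7, 72.5, 120.9]
tool_rot: [-0.0, 0.75, 0.661, -0.0]
wrist_force: [0.2, -0.5, -0.9]
grip_width: 0.102
grasp_force: 40.5
t 15.05 pos [566.7  72.5 120.9] w 0.1 shift [-372.1  -92.4    0.9] rot [-0.001 -0.    -0.099] q7 0.05
```

Scaled: -270 mm / 600 = -0.45, -215 mm / 600 = -0.3583, -0.1 rad / 3.1416 = -0.0318.

```bash
python3 -m pendant '[{"jaw": 0, "sx": -0.0833, "sy": -0.02, "az": -0.0064}, {"jaw": 0, "sx": -0.175, "sy": -0.0417, "az": -0.0159}, {"jaw": 0, "sx": -0.2667, "sy": -0.065, "az": -0.0255}, {"jaw": 0, "sx": -0.3583, "sy": -0.0883, "az": -0.0318}, {"jaw": 0, "sx": -0.45, "sy": -0.1117, "az": -0.0318}]' >/dev/null; python3 -m pendant '[{"jaw": 0, "sx": -0.0833, "sy": -0.02}, {"jaw": 0, "sx": -0.1667, "sy": -0.0417}, {"jaw": 0, "sx": -0.1667, "sy": -0.0417}, {"jaw": 0, "sx": -0.1667, "sy": -0.0417}, {"jaw": 0, "sx": -0.1667, "sy": -0.0417}]' >/dev/null; python3 -c "from h import *;go(428,-285,24,-1.6)"
```

```text
t 16.3 pos [ 439.3 -284.5  120.6] w 0.1 shift [ -1.  -11.1  96.7] rot [-0.001 -0.002  0.003] q7 0.77
```

Scaled: 97 mm / 600 = 0.1617, 85 mm / 600 = 0.1417.

```bash
python3 -m pendant '[{"jaw": 0, "sx": -0.0017, "sy": -0.0183, "sz": 0.0417}, {"jaw": 0, "sx": -0.0017, "sy": -0.0183, "sz": 0.1}, {"jaw": 0, "sx": -0.0017, "sy": -0.0183, "sz": 0.1417}, {"jaw": 0, "sx": -0.0017, "sy": -0.0183, "sz": 0.1617}, {"jaw": 0, "sx": -0.0017, "sy": -0.0183, "sz": 0.1617}]';python3 -m pendant '[{"jaw": 0, "sz": 0.0017}, {"jaw": 0.3, "sz": 0.0017}, {"jaw": 0.3, "sz": 0.0017}, {"jaw": 0.3, "sz": 0.0017}]'; python3 -m pendant '[{"jaw": 0.3, "sz": -0.0333}, {"jaw": 0.3, "sz": -0.1}, {"jaw": 0.3, "sz": -0.1833}, {"jaw": 0.3, "sz": -0.1833}]'; python3 -c "
from h import *;go(430,-91,125,3.2)"
```

```text
clock: 16.92
position: [428.2, -286.2, 24.1]
tool_rot: [-0.0, 0.716, 0.698, 0.0]
wrist_force: [0.4, -0.6, -0.4]
grip_width: 0.101
grasp_force: 41.7
clock: 17.42
position: [428.1, -287.2, 23.5]
tool_rot: [0.0, 0.717, 0.697, 0.0]
wrist_force: [0.4, -0.4, -0.6]
grip_width: 0.301
grasp_force: 0.0
clock: 17.92
position: [430.0, -288.6, 136.7]
tool_rot: [0.004, 0.717, 0.697, 0.001]
wrist_force: [0.1, -0.5, 0.2]
grip_width: 0.298
grasp_force: 0.0
t 17.93 pos [ 430.  -288.6  136.7] w 0.3 shift [197.6  -5.5  10.9] rot [ 0.006  0.004 -0.083] q7 0.78
```

Scaled: 197 mm / 600 = 0.3283, 150 mm / 600 = 0.25, -0.08 rad / 3.1416 = -0.0255.

```bash
python3 -m pendant '[{"jaw": 0.5, "sx": 0.0833, "az": -0.0064}, {"jaw": 0.5, "sx": 0.1667, "az": -0.0127}, {"jaw": 0.5, "sx": 0.25, "sz": 0.0083, "az": -0.0255}, {"jaw": 0.5, "sx": 0.3283, "sy": -0.0083, "sz": 0.0167, "az": -0.0255}, {"jaw": 0.5, "sx": 0.3283, "sy": -0.0083, "sz": 0.0167, "az": -0.0255}]' >/dev/null; python3 -m pendant '[{"jaw": 0.5}, {"jaw": 0.5}]' >/dev/null; python3 -c "
from h import *;go(430,-91,11.5,3.2)"
```

```text
t 18.8 pos [428.4 -91.6 123.2] w 0.5 shift [  0.6   1.6 111.7] rot [ 0.     0.001 -0.005] q7 0.52
```

```bash
python3 -m pendant '[{"jaw": 0.5, "sx": 0.0017, "sy": 0.0025, "sz": 0.0583}, {"jaw": 0.5, "sx": 0.0017, "sy": 0.0025, "sz": 0.1167}, {"jaw": 0.5, "sx": 0.0017, "sy": 0.0025, "sz": 0.1667}, {"jaw": 0.5, "sx": 0.0017, "sy": 0.0025, "sz": 0.1867}, {"jaw": 0.5, "sx": 0.0017, "sy": 0.0025, "sz": 0.1867}]'; python3 -m pendant '[{"jaw": 0}, {"jaw": 0}, {"jaw": 0}, {"jaw": 0}]' 40;python3 -m pendant '[{"jaw": 0, "sz": -0.0667}, {"jaw": 0, "sz": -0.1333}, {"jaw": 0, "sz": -0.1833}, {"jaw": 0, "sz": -0.1833}, {"jaw": 0, "sz": -0.1833}]'; python3 -c "from h import *;go(493.5,-295,120,-1.6)"
```

```text
clock: 19.42
position: [429.4, -90.5, 10.2]
tool_rot: [-0.0, 0.689, 0.725, -0.001]
wrist_force: [0.2, 0.7, 0.1]
grip_width: 0.498
grasp_force: 0.0
clock: 19.92
position: [429.9, -89.0, 11.6]
tool_rot: [0.0, 0.688, 0.726, 0.0]
wrist_force: [0.0, -0.8, -1.0]
grip_width: 0.098
grasp_force: 40.9
clock: 20.55
position: [429.4, -88.4, 120.8]
tool_rot: [-0.0, 0.688, 0.726, 0.0]
wrist_force: [-1.0, -0.4, -0.4]
grip_width: 0.102
grasp_force: 41.0
t 20.55 pos [429.4 -88.4 120.8] w 0.1 shift [-209.7   53.     0.6] rot [-0.001 -0.001  0.081] q7 0.99
```

Scaled: -210 mm / 600 = -0.35, -190 mm / 600 = -0.3167, 0.08 rad / 3.1416 = 0.0255.

```bash
python3 -m pendant '[{"jaw": 0, "sx": -0.075, "sy": 0.02, "az": 0.0064}, {"jaw": 0, "sx": -0.1583, "sy": 0.04, "az": 0.0127}, {"jaw": 0, "sx": -0.2417, "sy": 0.0617, "az": 0.0191}, {"jaw": 0, "sx": -0.3167, "sy": 0.08, "az": 0.0255}, {"jaw": 0, "sx": -0.35, "sy": 0.0883, "az": 0.0255}]' >/dev/null; python3 -m pendant '[{"jaw": 0}, {"jaw": 0}, {"jaw": 0}]' >/dev/null; python3 -c "
from h import *;go(493.5,-295,23.5,-1.6)
im=ctrl.capture('top')[:,:,::-1];cv2.imwrite('pics/t5.png',cv2.resize(im[140:280,400:560],None,fx=4,fy=4))"
```

```text
t 21.55 pos [ 493.5 -294.1  120.8] w 0.1 shift [-1.   0.1 97.3] rot [-0.001 -0.002  0.002] q7 1.11
```

View pics/t5.png

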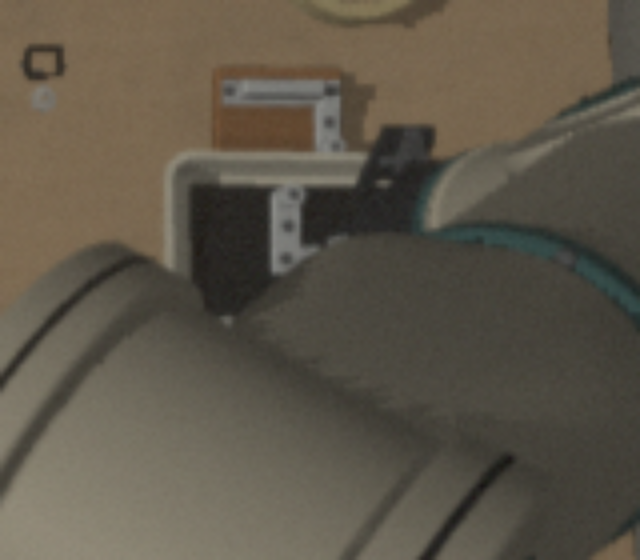

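F hangs over the far compartment, elbow at (287,262) before parallax and square to the tray. I'm lowering it.

Scaled: 97 mm / 600 = 0.1617, 87 mm / 600 = 0.145.

```bash
python3 -m pendant '[{"jaw": 0, "sx": -0.0017, "sz": 0.0583}, {"jaw": 0, "sx": -0.0017, "sz": 0.1083}, {"jaw": 0, "sx": -0.0017, "sz": 0.145}, {"jaw": 0, "sx": -0.0017, "sz": 0.1617}, {"jaw": 0, "sx": -0.0017, "sz": 0.1617}]';python3 -m pendant '[{"jaw": 0, "sz": 0.0017}, {"jaw": 0.3, "sz": 0.0017}, {"jaw": 0.3, "sz": 0.0017}, {"jaw": 0.3, "sz": 0.0017}]'; python3 -m pendant '[{"jaw": 0.3, "sz": -0.0333}, {"jaw": 0.3, "sz": -0.1}, {"jaw": 0.3, "sz": -0.1833}, {"jaw": 0.3, "sz": -0.2167}]';python3 -m pendant '[{"jaw": 0.3, "sx": 0.0833}, {"jaw": 0.3, "sx": 0.1833}, {"jaw": 0.3, "sx": 0.2833}, {"jaw": 0.3, "sx": 0.3833}, {"jaw": 0.3, "sx": 0.4833}]' >/dev/null;python3 -m pendant '[{"jaw": 0.3}, {"jaw": 0.3}]'; python3 -c "
from h import *
im=ctrl.capture('top')[:,:,::-1];cv2.imwrite('pics/t6.png',cv2.resize(im[140:270,130:530],None,fx=2,fy=2))
im=ctrl.capture('side')[:,:,::-1];cv2.imwrite('pics/s6.png',cv2.resize(im[140:310,200:420],None,fx=3.5,fy=3.5))"
```

```text
clock: 22.22
position: [493.8, -296.5, 24.3]
tool_rot: [-0.0, 0.716, 0.698, 0.0]
wrist_force: [-0.6, -0.5, 0.3]
grip_width: 0.105
grasp_force: 40.9
clock: 22.72
position: [493.9, -296.9, 23.6]
tool_rot: [0.0, 0.717, 0.697, 0.0]
wrist_force: [-0.3, -0.2, 0.3]
grip_width: 0.297
grasp_force: 0.0
clock: 23.22
position: [494.6, -298.2, 157.5]
tool_rot: [0.003, 0.717, 0.697, 0.0]
wrist_force: [1.3, -0.1, -1.2]
grip_width: 0.301
grasp_force: 0.0
clock: 24.1
position: [501.8, -7.4, 154.3]
tool_rot: [0.001, 0.716, 0.698, 0.0]
wrist_force: [0.1, -0.2, -0.0]
grip_width: 0.298
grasp_force: 0.0
```

View pics/t6.png

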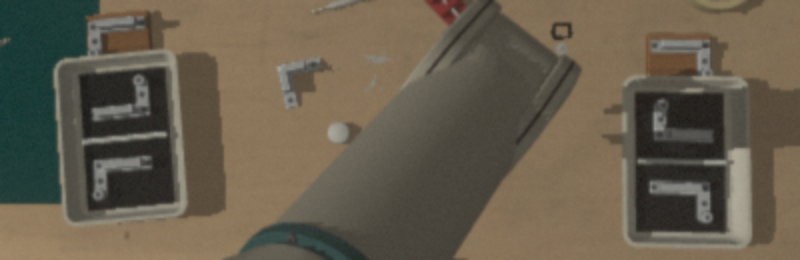

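View pics/s6.png

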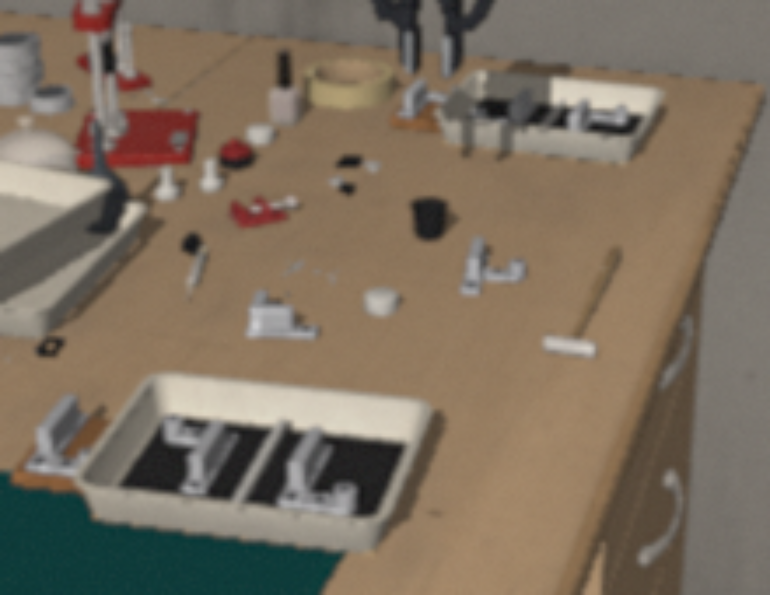

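The top view shows each compartment holding one flat arm. The left-hand arms are at about (120,100) and (122,178), and the right-hand ones at (685,125) and (680,195). In the side view, the tee at (490,270) and the corner piece at (280,320) are untouched, and the gripper is clear.

```bash
python3 -c "from station import ctrl;print(ctrl.close_job())"
```

```text
the job is handed in; nothing more can be done
None
```

The job is handed in at about 24 s: both left-hand arms are in tray_left and both right-hand arms in tray_right, one lying flat in each compartment, with the tee and corner piece left untouched.

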